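# Re-index the ratchet lever and clamp a hose fitting

## Task

Clamp the hose fitting that stands in the small bench vice. The ratchet lever is already at the end of its swing: lift it off its serrations, swing it back without opening the jaw, let it drop fully into the serrations again and turn it clockwise until the fitting is firmly but gently held, since its thin sleeve must not be crushed. Work the vice by the lever's knob only, let go of it, and leave the other things alone.

Things in the scene. Friction and masses are not known exactly. Their poses are not given: they have to be found in the camera images.
- vice_axis (a point): Bench vice, grey cast body 235 x 110 mm fixed to the table. Point on its vertical spindle axis, 100 mm above the table; x axis along the vice to the fixed jaw, y to the left of that. Gearbox 80 x 84 mm, top 85 mm above the table; on it a serrated crown and the lever's hub, 54 mm across. Two stop pins, 8 mm thick, 44 mm from the axis, top 122 mm above the table, bound the lever's swing.
- cap_top (a point): Top centre of the steel cap, 26 mm across, on the spindle axis above the lever's hub, 137 mm above the table: the highest part of the vice except for the knob.
- knob (a point): Centre of the black upright knob at the lever's free end, 85 mm from the spindle axis, 130 mm above the table when seated. Round, 19 mm thick at its foot, 23 mm near the top, 42 mm high (22 mm below to 20 mm above the point). The point's x axis points outwards from the spindle axis. A 12 mm arm joins its foot to the hub, its top 14 mm below the point.
- lever (a joint): Swing of the lever about the vertical spindle axis, rad: 0 at the back stop, 1.30 at the forward stop; grows clockwise seen from above (tightening). The lever points from the axis at 217.2 degrees (counter-clockwise from the vice's x axis) less this value. Lifted clear it swings with almost no resistance. Seated, it turns the spindle both ways, with about 0.13 rad of play.
- lift (a joint): Height of the lever over its seat, m: 0 fully down in the serrations, 0.005 with its teeth on the crests, over 0.0065 clear, at most 0.015. Spring and weight press it down with 5.5 N (8 N fully up). 18 flat-topped serrations, 0.349 rad apart, 5.5 mm deep, upright flanks: let down between places it stands on the crests and drops in as it is turned on, unless the fingers hold it up.
- jaw (a joint): Travel of the moving jaw, m: 0 at the start, growing towards the fixed jaw, 0.020 per rad of spindle turn. Not to be driven open by over 0.003. A brake keeps it where it is left. Force across the lever at the knob: about 5 N while the jaw runs free, 7.5 N when it holds the fitting with 12 N, 14 N at 40 N; over 50 N crushes it. When let go the grip settles to about 20 N at most.
- jaw_face (a point): Centre of the top edge of the moving jaw's face, a steel block 20 mm long, 50 mm wide, top 74 mm above the table.
- fixed_face (a point): Centre of the top edge of the fixed jaw's face, a steel block 26 mm long, 50 mm wide, top 74 mm above the table. How far it stands from the moving jaw differs from job to job (gap 34 to 41 mm).
- fitting: Loose steel hose fitting standing upright between the jaws on the vice's bed (30 mm above the table): sleeve 26 mm thick and 36 mm high, then a hexagon and a thread, 67 mm high in all. Origin at the centre of its underside. It is pushed along by the moving jaw and gripped against the fixed jaw.
- spare_a: Larger spare fitting, 30 mm thick and 69 mm high, standing on the table near the vice, origin at the centre of its underside. Leave alone.
- spare_b: Smaller spare fitting, 22 mm thick and 63 mm high, standing on the table near the vice, origin at the centre of its underside. Leave alone.
- sleeve: Empty steel sleeve, 32 mm thick and 38 mm high, standing on the table near the vice, origin at the centre of its underside. Leave alone.
- wrench: Spanner 180 mm long lying on the table. Leave alone.
- driver: Screwdriver lying on the table. Leave alone.
There are look-alikes about, which are no part of the job. Leave any brown or pink look-alike of the fitting alone.

How it is judged:
By the outcome, as a careful person would: the job done as asked, in the order asked, and still so for the second after the job is handed in, with the robot touching nothing.
It also fails if it takes over 58 s, if anything falls off the work surface, if the arm or the gripper's body presses on something with over 40 N, if the wrist force passes 120 N, or if a joint passes its speed limit or range.

## Robot

A 6-joint arm with a two-finger parallel gripper is mounted at the origin on the work surface. World frame = base frame: x ahead of the robot, y to its left, z up, the work surface at z = 0. Lengths are in mm, angles in rad, forces in N, time in s.
With the tool pointing down it reaches from about 275 to 825 mm from the base axis. Payload 4.9 kg.
Tool frame: the origin (TCP) lies at the very end of the fingers, on their centre line; the grasp point (between the pads) lies 19 mm behind it; z points along the fingers, y is the direction in which the jaws open and shut (so a half turn about z gives the same grasp; the last joint's range is limited). The gripper opens to 85 mm and grips with 20 to 120 N. Pads are 22 mm wide; open, the fingers measure 114 mm over their backs; the gripper's body (76 mm by 85 mm) begins 54 mm behind the grasp point. The pads swing forward as they close: fully open they stand 13 mm farther back than shut.
Start: joints at [-1.317, 0.326, -0.193, 1.052, 0, 1.437], TCP at [207.997, -509.172, 231.281] pointing down, gripper open.
Joint ranges: [-2.65, 2.65], [-0.97, 1.79], [-1.3, 1.35], [-1.93, 2.1], [-1.47, 1.37], [-3.14, 3.14]. Speed limits (rad/s): [2.57, 2.57, 3.14, 3.14, 3.14, 3.14].

## Interface

Orientations are given as [roll, pitch, yaw] about the fixed x, y, z axes, in that order (R = Rz(yaw) Ry(pitch) Rx(roll)).
In Python, from bench import bot, solve_ik, imaging gives the robot as it stands. Calls block until the motion is done:
- bot.move_ptp(position, orientation): joint-space move of the TCP to a pose.
- bot.movel(position, rot=None, max_speed=150, threshold=None): straight line of the TCP; rot=None keeps the orientation; max_speed is the mean speed in mm/s. With threshold (N) it stops when the force on the tool has changed by that much, and returns True; else False.
- bot.move_j(angles): joint-space move.
- bot.grip(opening, effort=None): opening from 0.0 (shut) to 1.0 (fully open); effort is the grip in N (None keeps the last); returns when the fingers have stopped.
- bot.dwell(seconds).
- solve_ik(position, orientation): joint angles nearest the present ones, or None.
- bot.get_state(): the state.
- imaging.capture(name): name is "side" or "top" or "wrist"; returns the picture (480x640x3 uint8, blue, green, red); there is no depth.
- imaging.camera_model(name): a dict with "K" (3x3 intrinsics, pixels), "position" and "rotation" of the camera in the world. Camera axes: x right, y up, looking along -z (the intrinsics and any distortion apply to the point x, -y, -z); pixel columns grow to the right and rows downward; lengths in mm; the calibration is good to about 2 mm. A picture is of the moment at which its call begins: read the wrist's pose just before it. camera_model takes no time and is no camera call; for the wrist camera it gives the pose at the moment of the call.
A pose or a line that the arm cannot do raises bot.IKError and nothing moves.
- bot.sign_off(): hands the job in, once; it reports no verdict.
The state is a dict: "t": time; "qpos": joint angles; "joint_velocities": joint speeds; "effort": joint torques, N m; "tcp_pos": TCP position; "orientation": TCP orientation; "contact_force": force on the tool from outside, world axes, zero at the start; "wrist_torque": the same for the moment, N m; "opening": opening from 0.0 (shut) to 1.0 (fully open).
Only numpy, scipy, OpenCV 4.12 (cv2) and the standard library are available. Lean on these libraries where they do the work, as an engineer would, in place of code of your own. Each camera call takes 0.05 s, during which the arm holds its last target.

## Working session

There is one attempt and no reset: what is moved stays moved. The work goes in short steps, each a Python script; the robot and the scene stay as the last script left them, time stands still between calls to the robot, and variables do not carry over. Pictures are saved under pics/ and viewed, and the job is handed in when it is done.

```bash
ls; mkdir -p pics; python3 - <<'E'
from bench import bot, imaging
import cv2
for n in ("top","side","wrist"):
    m=imaging.camera_model(n); im=imaging.capture(n); cv2.imwrite(f"pics/{n}0.png",im)
    print(n,m)
s=bot.get_state(); print(s)
E
```

```text
pics
top {'K': array([[589.37478352,   0.        , 312.712037  ],
       [  0.        , 589.37478352, 235.15781303],
       [  0.        ,   0.        ,   1.        ]]), 'position': array([ 376.51592133,  -12.12545656, 1585.8216167 ]), 'rotation': array([ 0.12843841, -0.01255635, -1.54951207])}
side {'K': array([[623.14713666,   0.        , 323.06338109],
       [  0.        , 623.14713666, 243.78080204],
       [  0.        ,   0.        ,   1.        ]]), 'position': array([  232.29724522, -1123.93621503,   790.50222085]), 'rotation': array([ 1.04624178,  0.01552795, -0.31179102])}
wrist {'K': array([[399.80851181,   0.        , 321.1616926 ],
       [  0.        , 399.80851181, 231.72086106],
       [  0.        ,   0.        ,   1.        ]]), 'position': array([ 283.79310251, -477.56640885,  373.38105488]), 'rotation': array([-0.32421432,  0.00189547, -1.18330664])}
{'t': 0.15, 'qpos': array([-1.31720873e+00,  3.26766931e-01, -1.93324243e-01,  1.05199002e+00,
        1.14532773e-05,  1.43662800e+00]), 'joint_velocities': array([ 1.81440549e-04, -2.30560754e-03,  2.93358285e-03, -1.13181206e-03,
        7.35975692e-04, -8.55799870e-05]), 'effort': array([-5.08502453e-04, -4.43706715e+01,  2.62662649e+01,  1.04727113e-02,
       -3.10900737e-05, -1.35550911e-05]), 'tcp_pos': array([ 207.88511519, -508.74513973,  230.69672689]), 'orientation': array([-3.14032087e+00, -1.83221872e-04,  3.87755802e-01]), 'contact_force': array([ 0.30548918, -0.56379506,  0.55876657]), 'wrist_torque': array([-0.04141222, -0.03985001, -0.0496761 ]), 'opening': 0.9996081530849434}
```

View pics/top0.png

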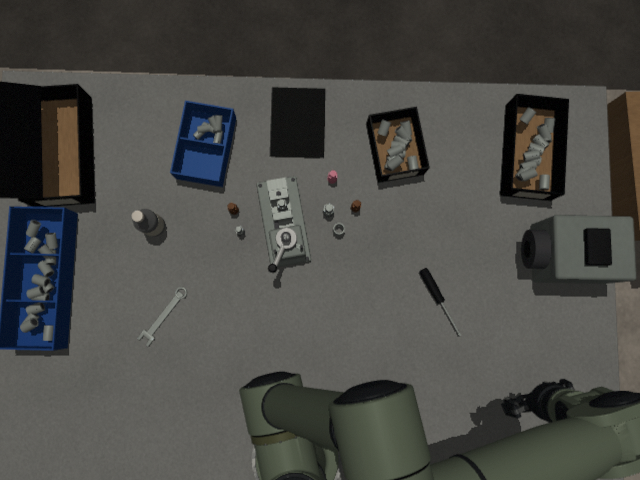

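View pics/side0.png

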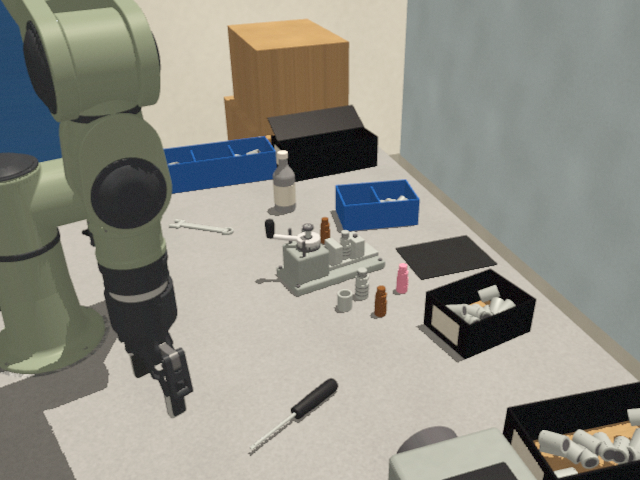

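The top view shows the vice at about (283,220), with the knob at (272,268), the cap at (286,238) and the fixed jaw pointing up the image. I'll enlarge both views.

```bash
cat > h.py <<'E'
from bench import bot, solve_ik, imaging
import cv2, numpy as np
from scipy.spatial.transform import Rotation as R
def cam(n):
    m=imaging.camera_model(n); return m
def rot(m): return R.from_euler('xyz',m['rotation']).as_matrix()
def px2z(m,u,v,z):
    K=m['K']; d=np.array([(u-K[0,2])/K[0,0],-(v-K[1,2])/K[1,1],-1.]); d=rot(m)@d
    p=np.array(m['position']); return p+d*(z-p[2])/d[2]
def proj(m,P):
    c=rot(m).T@(np.array(P)-m['position']); K=m['K']
    return np.array([K[0,2]+K[0,0]*c[0]/-c[2], K[1,2]-K[1,1]*c[1]/-c[2]])
E
python3 - <<'E'
from h import *
m=cam('top')
for nm,u,v,z in [('knob',272,268,150),('cap',286,238,137),('fixed',279,190,74)]: print(nm,px2z(m,u,v,z))
im=cv2.imread('pics/top0.png'); cv2.imwrite('pics/top0c.png',cv2.resize(im[165:285,220:380],None,fx=5,fy=5,interpolation=cv2.INTER_CUBIC))
im=cv2.imread('pics/side0.png'); cv2.imwrite('pics/side0c.png',cv2.resize(im[200:320,250:410],None,fx=5,fy=5,interpolation=cv2.INTER_CUBIC))
for p in [(700,80,137)]: print(proj(m,p))
E
```

```text
knob [479.35444845  71.27289502 150.        ]
cap [555.38120886  39.64123826 137.        ]
fixed [688.9661793   63.57233108  74.        ]
[271.46078942 180.39669159]
```

View pics/top0c.png

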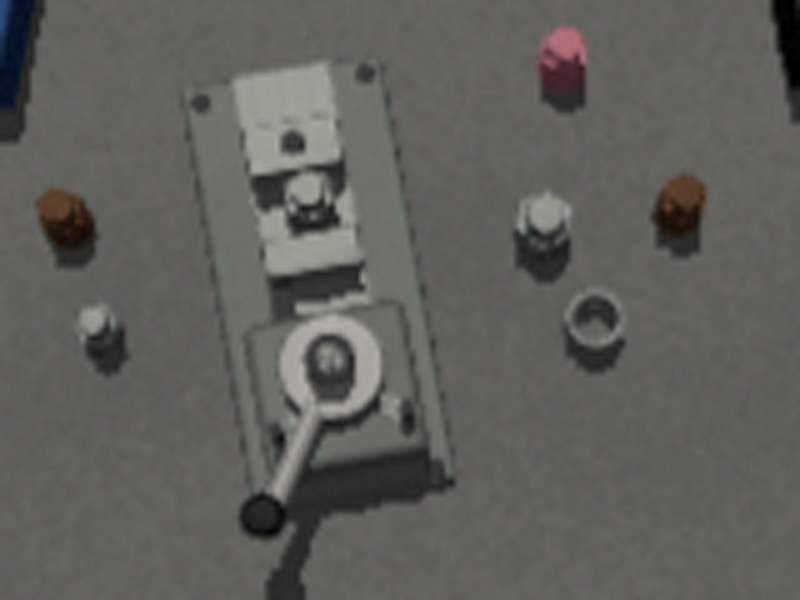

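View pics/side0c.png

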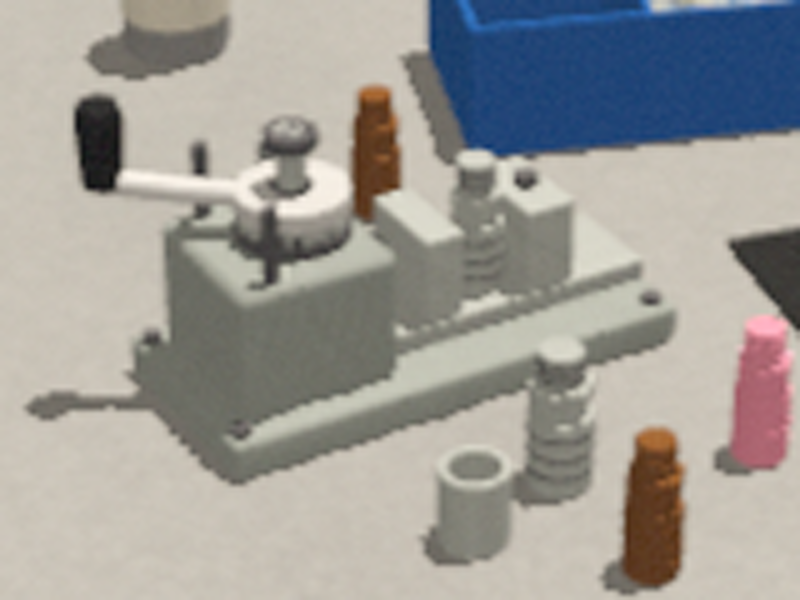

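```bash
python3 - <<'E'
from h import *
print(solve_ik([480,72,230],[np.pi,0,2.7]))
bot.move_ptp([480,72,230],[np.pi,0,2.7]); bot.dwell(0.3)
m=cam('wrist'); im=imaging.capture('wrist'); cv2.imwrite('pics/w1.png',im)
import pickle; pickle.dump(m,open('w1.pkl','wb'))
s=bot.get_state(); print(s['t'],s['qpos'],s['tcp_pos'],s['orientation'],s['contact_force'])
E
```

```text
[-0.00333417  0.2078792  -0.35685115  1.00606597  0.          0.43825848]
2.7917 [-3.95094441e-03  2.07948589e-01 -3.56829034e-01  1.00605241e+00
 -3.88372358e-06  4.38278238e-01] [480.05769631  71.7027042  229.974977  ] [-3.14157483e+00 -2.88723924e-05  2.69936347e+00] [ 0.72112954  0.4109807  -0.11491659]
```

View pics/w1.png

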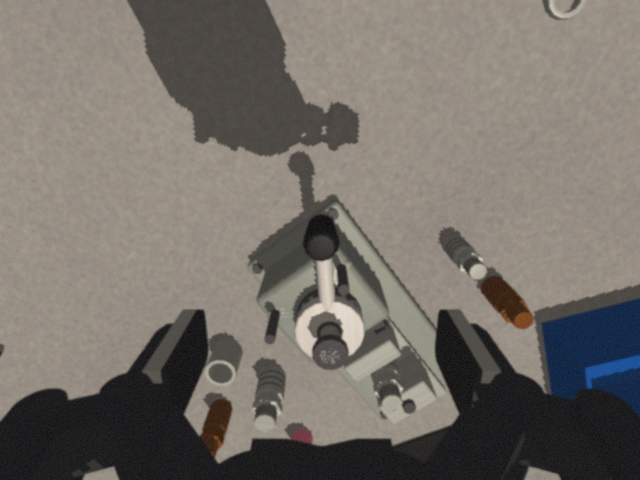

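```bash
python3 - <<'E'
from h import *
im=cv2.imread('pics/w1.png'); cv2.imwrite('pics/w1c.png',cv2.resize(im[200:430,240:440],None,fx=2.6*1,fy=2.6,interpolation=cv2.INTER_CUBIC))
E
```

```text
(no output)
```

View pics/w1c.png

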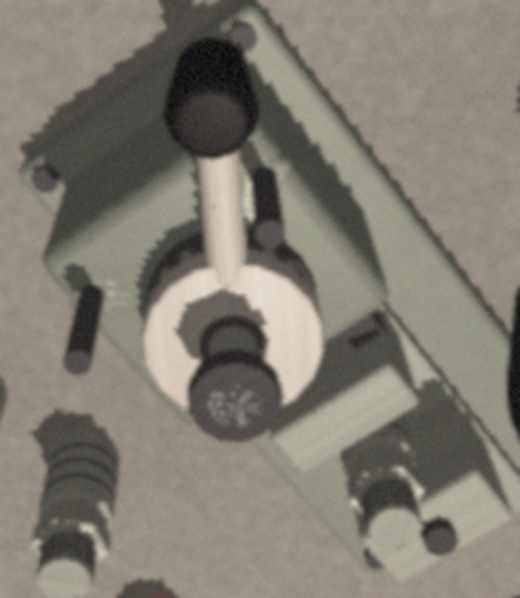

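```bash
python3 - <<'E'
from h import *
import pickle; m=pickle.load(open('w1.pkl','rb'))
P={n:px2z(m,240+u/2.6,200+v/2.6,z) for n,u,v,z in [('knob',212,122,150),('cap',235,397,137),('p1',77,361,122),('p2',270,233,122),('hubfoot',235,338,120)]}
for n,p in P.items(): print(n,p)
for n in ('knob','p1','p2'):
    d=P[n]-P['cap']; print(n,np.hypot(d[0],d[1]),np.degrees(np.arctan2(d[1],d[0]))%360)
# moving-jaw edge direction
a=px2z(m,240+275/2.6,200+437/2.6,74);b=px2z(m,240+385/2.6,200+366/2.6,74)
d=b-a; print(d,np.degrees(np.arctan2(d[1],d[0])),np.hypot(*d[:2]))
t=cam('top')
print(px2z(t,272.6,268,150),px2z(t,286,235.5,137))
E
```

```text
knob [482.23622156  71.08755439 150.        ]
cap [560.19193539  40.96948728 137.        ]
p1 [540.32675945   1.81234493 122.        ]
p2 [527.2559696   66.99640603 122.        ]
hubfoot [553.74800315  44.39222422 120.        ]
knob 83.57147411141403 158.87603930199163
p1 43.90793791631017 243.10043778685602
p2 41.97830799050395 141.6832257221209
[-10.04224278  44.82678487   0.        ] 102.62710626100748 45.93786327140382
[479.38688     69.81222803 150.        ] [561.61961518  39.81025652 137.        ]
```

The wrist view shows the knob top at (321.5,247), the cap top at (330,353), and the pin tops at (270,339) and (344,290). That puts the axis at about (560.5,40.5), with the lever at 158.9° world and the vice x axis at about 12.5°, so the lever is at about 1.23. Next I grip the knob across the lever.

```bash
cat >> h.py <<'E'
C=np.array([560.6,40.5]); RAD=84.5; V=np.radians(12.5)
def pose(th,z,r=RAD): return [C[0]+r*np.cos(th),C[1]+r*np.sin(th),z],[np.pi,0,th]
def q2th(q): return V+np.radians(217.2)-q
def st(tag=''):
    s=bot.get_state(); p=s['tcp_pos']; d=p[:2]-C; th=np.arctan2(d[1],d[0])%(2*np.pi)
    f=s['contact_force']; er=np.array([np.cos(th),np.sin(th)]); et=np.array([-er[1],er[0]])
    print(tag,'t%.2f q%.3f r%.1f z%.1f yaw-th%.3f Fr%.1f Ft%.1f Fz%.1f op%.3f Mz%.2f'%(s['t'],q2th(th),np.hypot(*d),p[2],(s['orientation'][2]-th+np.pi)%(2*np.pi)-np.pi,f[:2]@er,f[:2]@et,f[2],s['opening'],s['wrist_torque'][2]))
    return q2th(th),f[:2]@et,f[2],p[2]
E
python3 - <<'E'
from h import *
th=np.radians(158.9)
p,o=pose(th,200); bot.move_ptp(p,o); st('above')
p,o=pose(th,111); print(bot.movel(p,o,max_speed=100,threshold=15)); st('down')
bot.grip(0.0,35); bot.dwell(0.2); st('gripped')
cv2.imwrite('pics/w2.png',imaging.capture('wrist')); cv2.imwrite('pics/s2.png',imaging.capture('side')[180:340,210:430].repeat(3,0).repeat(3,1))
E
```

```text
above t3.04 q1.228 r86.0 z198.9 yaw-th-0.009 Fr0.3 Ft0.7 Fz1.0 op1.002 Mz-0.05
False
down t4.08 q1.238 r84.0 z111.6 yaw-th0.003 Fr-0.3 Ft-0.5 Fz-0.3 op1.001 Mz0.00
gripped t4.89 q1.235 r84.6 z111.0 yaw-th-0.001 Fr0.7 Ft0.2 Fz1.6 op0.246 Mz-0.09
```

View pics/w2.png

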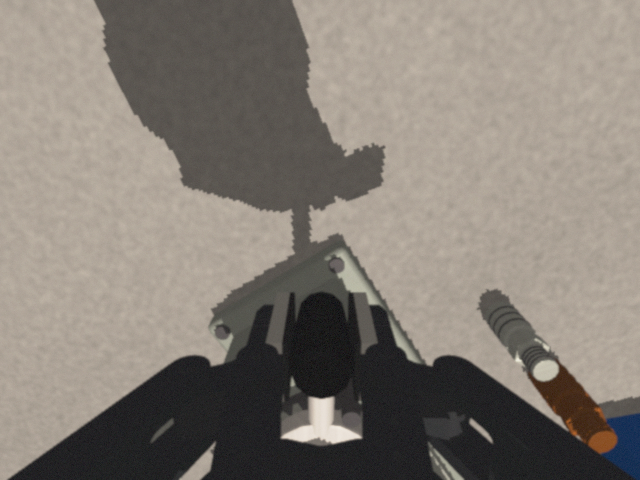

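View pics/s2.png

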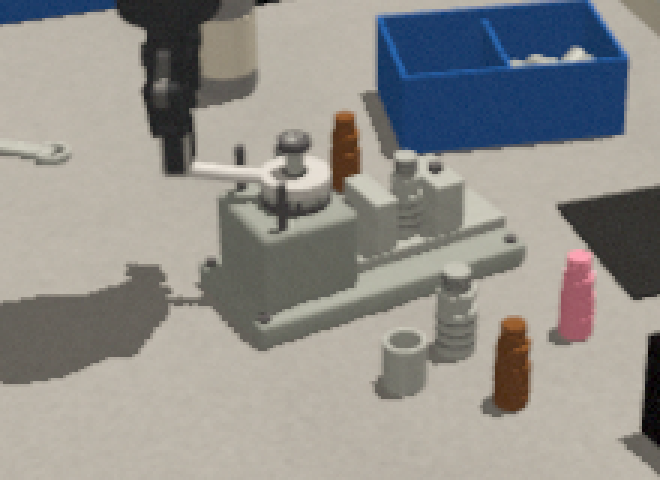

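The knob sits between the pads at opening 0.246, about 21 mm, and the tangential force is near zero. Next I lift it.

```bash
python3 - <<'E'
from h import *
q,_,_,_=st('pre')
p=list(bot.get_state()['tcp_pos']); th=np.radians(158.9)
for z in (114,117,121):
    P,o=pose(th,z); bot.movel(P,o,max_speed=40); bot.dwell(.1); st('lift')
cv2.imwrite('pics/s3.png',imaging.capture('side')[190:280,250:370].repeat(6,0).repeat(6,1))
E
```

```text
pre t4.99 q1.235 r84.6 z111.0 yaw-th-0.001 Fr0.5 Ft1.3 Fz1.7 op0.249 Mz-0.04
lift t5.34 q1.235 r84.0 z113.8 yaw-th-0.001 Fr-3.8 Ft1.1 Fz-5.5 op0.247 Mz-0.06
lift t5.69 q1.235 r84.1 z117.0 yaw-th-0.001 Fr-4.5 Ft1.3 Fz-5.4 op0.248 Mz-0.07
lift t6.04 q1.236 r84.0 z120.9 yaw-th-0.000 Fr-5.5 Ft-0.3 Fz-6.6 op0.246 Mz-0.11
```

View pics/s3.png

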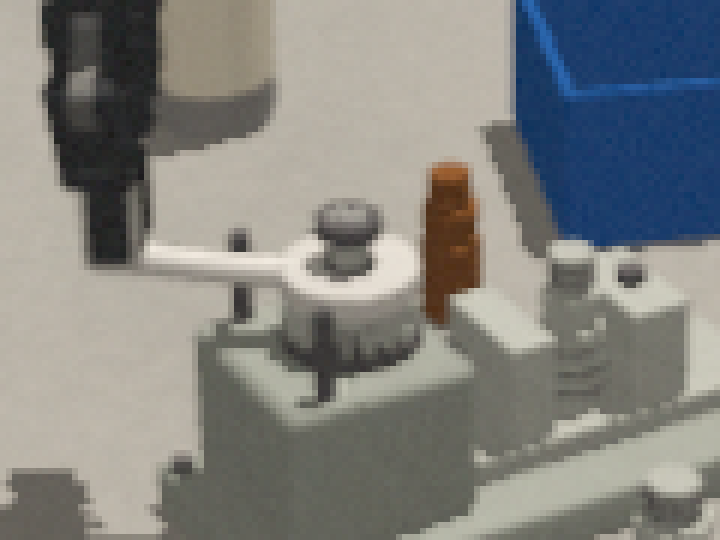

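```bash
python3 - <<'E'
from h import *
import sys
for q in np.linspace(1.235,0.18,12)[1:]:
    P,o=pose(q2th(q),121,84.3); bot.movel(P,o,max_speed=80); x=st('sw')
    if abs(x[1])>6: print('STOP'); break
bot.dwell(.2); st()
cv2.imwrite('pics/s4.png',imaging.capture('side')[190:280,250:370].repeat(6,0).repeat(6,1))
E
```

```text
sw t6.34 q1.137 r84.0 z120.8 yaw-th-0.003 Fr-4.1 Ft0.7 Fz-7.0 op0.247 Mz-0.06
sw t6.59 q1.041 r84.1 z120.8 yaw-th-0.002 Fr-3.6 Ft1.6 Fz-7.1 op0.247 Mz-0.09
sw t6.84 q0.946 r84.1 z120.8 yaw-th-0.002 Fr-3.6 Ft0.1 Fz-6.7 op0.247 Mz-0.09
sw t7.09 q0.851 r84.2 z120.9 yaw-th-0.001 Fr-4.8 Ft1.9 Fz-7.2 op0.248 Mz-0.14
sw t7.34 q0.757 r84.2 z120.9 yaw-th0.000 Fr-2.8 Ft2.8 Fz-6.7 op0.248 Mz-0.17
sw t7.59 q0.666 r84.4 z120.8 yaw-th0.005 Fr-2.9 Ft1.0 Fz-7.0 op0.246 Mz-0.08
sw t7.84 q0.571 r84.5 z120.8 yaw-th0.006 Fr-2.3 Ft1.0 Fz-7.0 op0.251 Mz-0.12
sw t8.09 q0.476 r84.6 z120.8 yaw-th0.006 Fr-1.4 Ft3.0 Fz-6.3 op0.250 Mz-0.12
sw t8.34 q0.381 r84.7 z120.8 yaw-th0.007 Fr-1.4 Ft2.2 Fz-6.2 op0.246 Mz-0.14
sw t8.59 q0.290 r84.8 z120.6 yaw-th0.010 Fr-1.0 Ft0.2 Fz-6.9 op0.245 Mz-0.06
sw t8.84 q0.194 r84.9 z120.6 yaw-th0.010 Fr0.8 Ft0.8 Fz-6.8 op0.241 Mz-0.08
 t9.04 q0.191 r84.8 z120.7 yaw-th0.009 Fr2.5 Ft-0.4 Fz-6.6 op0.248 Mz-0.04
```

View pics/s4.png

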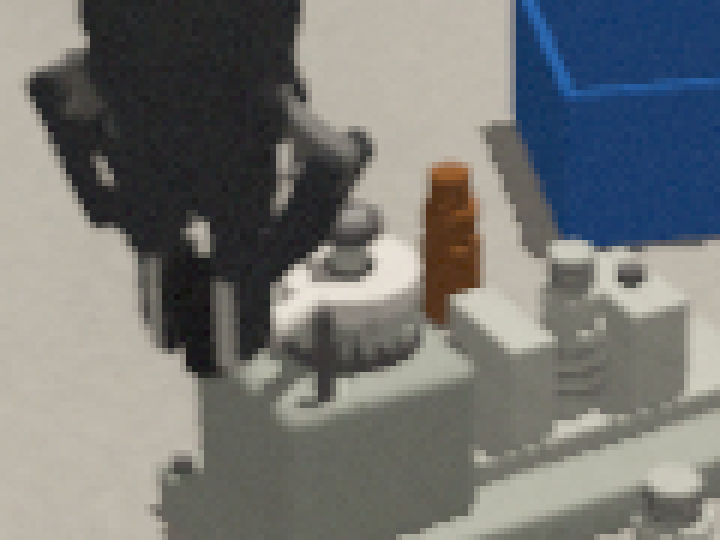

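Lever swung back to 0.19; the jaw appears unchanged. Next I lower it, watching Fz.

```bash
python3 - <<'E'
from h import *
for z in (118,116.5,115.5,114.5,113,112,111):
    P,o=pose(q2th(0.187),z,84.6); bot.movel(P,o,max_speed=30); bot.dwell(.08); x=st('low %.1f'%z)
    if x[2]>6: print('STOP'); break
E
```

```text
low 118.0 t9.43 q0.191 r84.8 z117.9 yaw-th0.004 Fr2.0 Ft-0.6 Fz-6.2 op0.247 Mz0.03
low 116.5 t9.76 q0.188 r84.9 z116.5 yaw-th0.001 Fr3.6 Ft0.3 Fz-4.6 op0.248 Mz0.03
low 115.5 t10.09 q0.187 r84.9 z115.5 yaw-th0.000 Fr4.8 Ft0.0 Fz-4.4 op0.248 Mz0.11
low 114.5 t10.43 q0.186 r85.0 z114.6 yaw-th-0.001 Fr5.7 Ft-0.0 Fz-2.9 op0.247 Mz0.11
low 113.0 t10.76 q0.186 r85.0 z113.1 yaw-th-0.001 Fr5.6 Ft-0.5 Fz-1.9 op0.247 Mz0.08
low 112.0 t11.09 q0.184 r85.2 z112.4 yaw-th-0.003 Fr7.5 Ft-0.6 Fz0.3 op0.247 Mz0.18
low 111.0 t11.43 q0.183 r85.5 z111.7 yaw-th-0.004 Fr8.4 Ft-0.5 Fz3.3 op0.249 Mz0.14
```

Fz reaches zero near the seated height, with some radial bias from a roughly 1 mm error in my axis position. I'll open the fingers slightly so the lever drops freely, then look.

```bash
python3 - <<'E'
from h import *
bot.grip(0.45); bot.dwell(.2); st('open')
cv2.imwrite('pics/s5.png',imaging.capture('side')[190:280,250:370].repeat(6,0).repeat(6,1))
cv2.imwrite('pics/w5.png',imaging.capture('wrist'))
E
```

```text
open t11.93 q0.185 r84.2 z111.2 yaw-th-0.002 Fr0.1 Ft0.4 Fz-0.3 op0.449 Mz-0.02
```

View pics/s5.png

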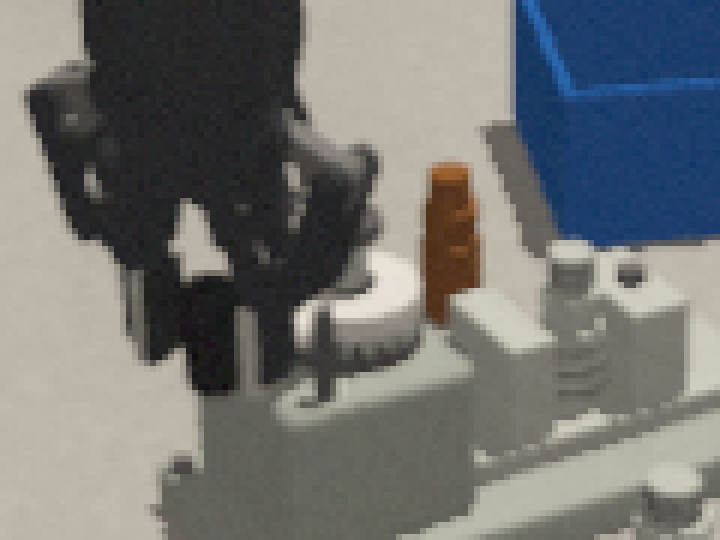

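View pics/w5.png

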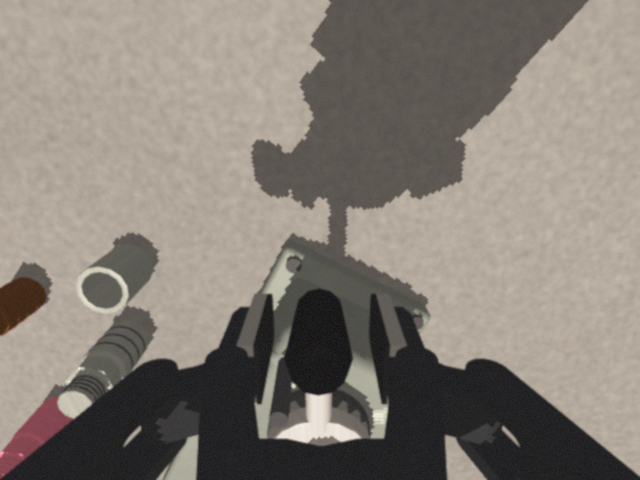

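```bash
python3 - <<'E'
from h import *
a=cv2.imread('pics/side0.png')[225:265,295:340]
b=cv2.imread('pics/s5.png')[::6,::6][35:75,45:90]
c=cv2.imread('pics/s4.png')[::6,::6][35:75,45:90]
cv2.imwrite('pics/cmp.png',np.hstack([cv2.resize(i,None,fx=5.8,fy=5.8,interpolation=cv2.INTER_CUBIC) for i in (a,b,c)]))
E
```

```text
(no output)
```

View pics/cmp.png

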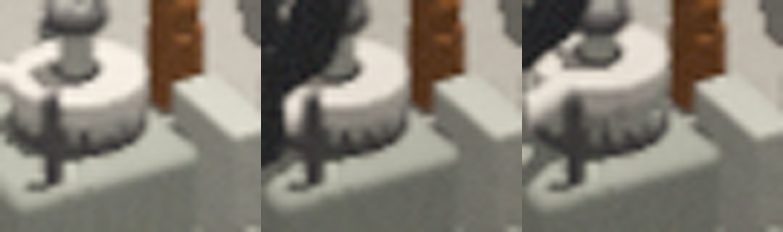

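```bash
python3 - <<'E'
from h import *
a=cv2.imread('pics/side0.png',0).astype(float)[190:280,250:370]
g=lambda n:cv2.imread(n,0)[::6,::6].astype(float)
for x in (66,67,68,69):
  for n,i in (('orig',a),('s3',g('pics/s3.png')),('s5',g('pics/s5.png')),('s4',g('pics/s4.png'))):
    print(x,n,i[40:62,x].astype(int))
E
```

```text
66 orig [196 196 203 226 239 240 238 238 238 238 237 211 170 150 144 131 112  93
  83  67 137 179]
66 s3 [220 226 224 222 224 224 223 217 170 134 134 127 114 112 112 112  99  79
  71  59 122 163]
66 s5 [183 183 188 214 225 225 223 224 223 224 224 198 155 140 133 122 101  83
  73  59 125 168]
66 s4 [213 224 225 224 224 224 224 224 199 155 139 136 123 115 114 115  98  82
  74  61 123 166]
67 orig [197 194 195 218 236 240 238 238 239 238 228 184 156 150 149 134 117  98
  74  70 172 188]
67 s3 [210 225 225 223 224 225 218 195 156 138 131 120 112 112 134 124 110  90
  62  64 159 174]
67 s5 [182 183 183 205 222 224 223 224 224 224 215 173 142 139 136 121 108  92
  65  64 159 176]
67 s4 [201 219 225 223 224 225 225 216 174 144 140 132 116 115 134 125 111  89
  67  64 159 176]
68 orig [194 196 196 206 227 238 238 238 240 233 199 168 153 146 145 130 109  92
  83 139 180 189]
68 s3 [191 212 222 224 224 222 201 164 142 140 142 122 111 112 140 123 106  86
  77 125 167 174]
68 s5 [183 184 184 193 212 222 224 223 224 218 184 151 141 133 134 120 103  79
  75 128 170 177]
68 s4 [189 207 221 223 225 225 218 193 157 141 130 121 117 115 143 125 109  82
  76 127 169 177]
69 orig [177 177 178 177 191 210 216 222 219 204 172 150 143 132 124 110  91 102
 144 183 189 190]
69 s3 [162 178 193 201 204 196 168 144 131 144 146 121 119 115 110  99  79  92
 133 168 174 174]
69 s5 [164 165 165 165 178 195 202 208 205 190 158 138 131 121 112  99  79  92
 131 169 176 176]
69 s4 [164 171 192 201 207 203 186 157 138 127 114 110 122 119 112  98  83  91
 132 169 176 176]
```

The hub's pixel profile matches the original seated one exactly, so the lever is fully seated. I regrip, turn clockwise and watch the tangential force.

```bash
sed -i 's/C=np.array.*; RAD/C=np.array([560.7,39.8]); RAD/' h.py; cat >> h.py <<'E'
def ft(n=4,dt=0.02):
    L=[]
    for i in range(n):
        s=bot.get_state(); d=s['tcp_pos'][:2]-C; th=np.arctan2(d[1],d[0])
        L.append(s['contact_force'][:2]@[-np.sin(th),np.cos(th)]); bot.dwell(dt)
    return np.array(L)
E
python3 - <<'E'
from h import *
q,_,_,_=st('pre'); 
bot.grip(0.0,30); bot.dwell(.1); st('grip')
q0=0.185
for q in np.arange(q0+0.04,0.56,0.04):
    P,o=pose(q2th(q),111,84.4); bot.movel(P,o,max_speed=40); f=ft(); x=st('F %.1f max%.1f c%.3f'%(f.mean(),f.max(),q))
    if f.mean()>6.5: print('STOP'); break
E
```

```text
pre t12.03 q0.194 r84.1 z111.0 yaw-th0.007 Fr0.6 Ft-0.4 Fz0.2 op0.447 Mz-0.03
grip t12.43 q0.190 r84.2 z111.1 yaw-th0.003 Fr0.7 Ft2.4 Fz0.8 op0.248 Mz-0.04
F 2.8 max3.1 c0.225 t12.74 q0.220 r84.2 z111.2 yaw-th-0.005 Fr-0.8 Ft2.9 Fz0.7 op0.252 Mz0.11
F 3.0 max3.7 c0.265 t13.06 q0.262 r84.2 z111.1 yaw-th-0.002 Fr-1.0 Ft2.6 Fz0.1 op0.250 Mz0.08
F 2.7 max3.3 c0.305 t13.38 q0.303 r84.2 z111.1 yaw-th-0.001 Fr-0.6 Ft2.6 Fz-0.2 op0.252 Mz0.07
F 3.0 max3.6 c0.345 t13.69 q0.343 r84.2 z111.1 yaw-th-0.001 Fr-1.9 Ft3.2 Fz0.3 op0.249 Mz0.02
F 2.6 max3.3 c0.385 t14.01 q0.384 r84.1 z111.0 yaw-th-0.000 Fr-2.0 Ft2.1 Fz-0.7 op0.250 Mz0.07
F 2.7 max3.0 c0.425 t14.32 q0.424 r84.1 z111.1 yaw-th-0.000 Fr-3.1 Ft2.5 Fz-0.7 op0.252 Mz0.06
F 3.0 max3.2 c0.465 t14.64 q0.463 r84.1 z111.0 yaw-th-0.000 Fr-3.7 Ft3.5 Fz-1.3 op0.254 Mz0.12
F 2.6 max3.5 c0.505 t14.96 q0.504 r84.1 z111.0 yaw-th-0.000 Fr-4.2 Ft2.7 Fz-1.2 op0.248 Mz0.05
F 2.9 max3.2 c0.545 t15.28 q0.543 r84.1 z111.1 yaw-th-0.001 Fr-4.8 Ft3.1 Fz-1.5 op0.249 Mz0.06
```

```bash
python3 - <<'E'
from h import *
cv2.imwrite('pics/s6.png',imaging.capture('side'))
im=cv2.imread('pics/s6.png'); a=cv2.imread('pics/side0.png')
f=lambda i:cv2.resize(i[215:275,310:375],None,fx=6,fy=6,interpolation=cv2.INTER_CUBIC)
cv2.imwrite('pics/cmp6.png',np.hstack([f(a),f(im)]))
E
```

```text
(no output)
```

View pics/cmp6.png

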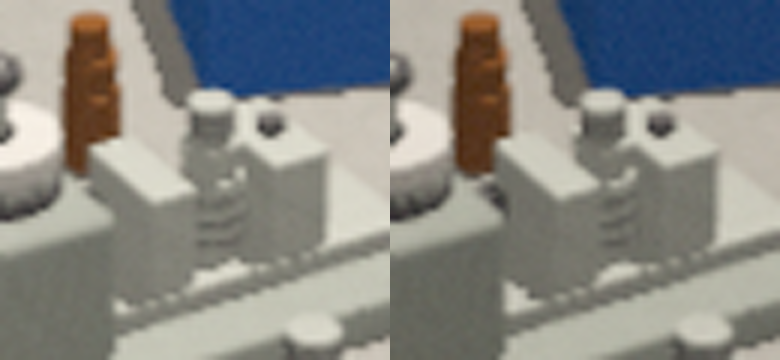

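The jaw has advanced about 3 px, roughly 6 mm, and nothing else has moved. I continue in finer steps.

```bash
python3 - <<'E'
from h import *
for q in np.arange(0.565,1.2,0.02):
    P,o=pose(q2th(q),111,84.2); bot.movel(P,o,max_speed=25); f=ft(3); x=st('F %s c%.3f'%(np.round(f,1),q))
    if f.mean()>4.2: print('STOP'); break
E
```

```text
F [3.  2.4 2.7] c0.565 t15.62 q0.562 r84.0 z111.0 yaw-th-0.001 Fr-4.0 Ft3.0 Fz-0.1 op0.251 Mz0.11
F [3.9 2.1 3. ] c0.585 t15.93 q0.582 r84.0 z111.0 yaw-th-0.002 Fr-3.9 Ft3.3 Fz-0.8 op0.247 Mz0.10
F [3.4 2.8 2.8] c0.605 t16.23 q0.602 r84.1 z111.0 yaw-th-0.002 Fr-5.0 Ft2.9 Fz-0.0 op0.246 Mz0.14
F [2.6 2.6 2.2] c0.625 t16.52 q0.622 r84.0 z111.0 yaw-th-0.002 Fr-5.0 Ft3.3 Fz-1.2 op0.248 Mz0.13
F [2.9 3.8 2.6] c0.645 t16.82 q0.640 r84.0 z111.0 yaw-th-0.004 Fr-3.8 Ft3.5 Fz-1.2 op0.246 Mz0.17
F [5.  4.8 4.6] c0.665 t17.12 q0.654 r84.0 z111.1 yaw-th-0.009 Fr-4.1 Ft4.4 Fz-1.3 op0.253 Mz0.26
STOP
```

```bash
python3 - <<'E'
from h import *
for q in np.arange(0.673,0.9,0.008):
    P,o=pose(q2th(q),111,84.2); bot.movel(P,o,max_speed=20); f=ft(4); x=st('F %s c%.3f'%(np.round(f,1),q))
    if f.mean()>8.3: print('STOP'); break
E
```

```text
F [5.7 4.4 5.8 5.5] c0.673 t17.44 q0.659 r84.0 z111.1 yaw-th-0.012 Fr-3.9 Ft5.2 Fz-0.7 op0.252 Mz0.36
F [6.1 6.5 6.2 5.3] c0.681 t17.76 q0.665 r84.0 z111.1 yaw-th-0.015 Fr-4.6 Ft7.2 Fz-2.2 op0.251 Mz0.33
F [6.8 7.1 6.9 7. ] c0.689 t18.07 q0.669 r84.0 z111.1 yaw-th-0.018 Fr-3.8 Ft7.9 Fz-2.0 op0.247 Mz0.32
F [7.6 7.9 9.2 8.3] c0.697 t18.39 q0.673 r83.8 z111.2 yaw-th-0.023 Fr-3.8 Ft7.3 Fz-1.3 op0.252 Mz0.31
F [8.8 9.2 9.2 8. ] c0.705 t18.71 q0.677 r83.8 z111.2 yaw-th-0.027 Fr-4.6 Ft9.2 Fz-0.8 op0.251 Mz0.36
STOP
```

Ft is about 8.8 N. The couple Mz of about 0.36 N m adds up to 4 N equivalent, so the grip lies between about 17 and 36 N: firm and under the crush limit. I let go here.

```bash
python3 - <<'E'
from h import *
bot.grip(0.75); bot.dwell(.2); st('rel')
s=bot.get_state(); p=s['tcp_pos'].copy(); p[2]=200; bot.movel(p,max_speed=120); st('up')
p2,o=pose(q2th(0.69),230,140); bot.movel(p2,max_speed=150); bot.dwell(.3); st('away')
m=cam('wrist'); cv2.imwrite('pics/w7.png',imaging.capture('wrist'))
cv2.imwrite('pics/s7.png',imaging.capture('side'))
im=cv2.imread('pics/s7.png'); cv2.imwrite('pics/s7c.png',cv2.resize(im[200:310,250:410],None,fx=5,fy=5,interpolation=cv2.INTER_CUBIC))
import pickle; pickle.dump(m,open('w7.pkl','wb'))
E
```

```text
rel t19.39 q0.706 r84.3 z111.0 yaw-th0.001 Fr0.3 Ft-0.0 Fz0.5 op0.749 Mz-0.02
up t20.28 q0.708 r84.8 z199.4 yaw-th0.003 Fr-0.2 Ft-0.6 Fz1.1 op0.748 Mz-0.03
away t21.16 q0.690 r139.8 z229.5 yaw-th-0.014 Fr-0.5 Ft0.4 Fz0.0 op0.750 Mz0.04
```

View pics/s7c.png

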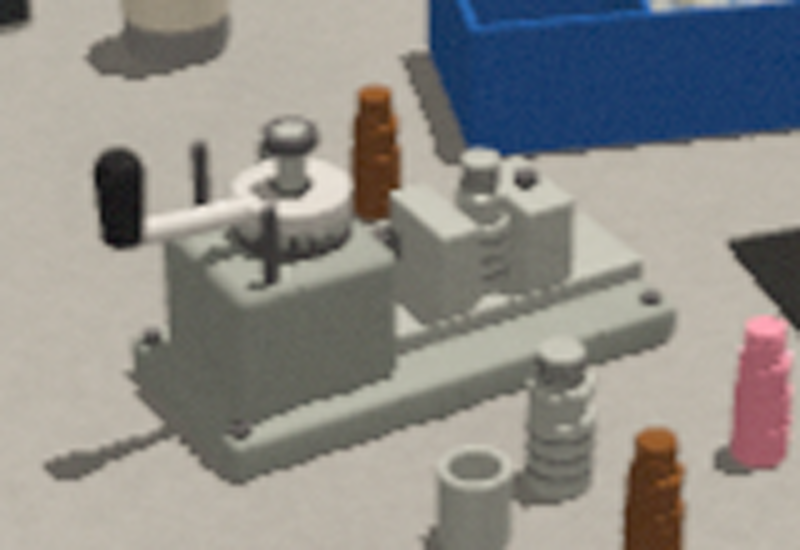

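View pics/w7.png

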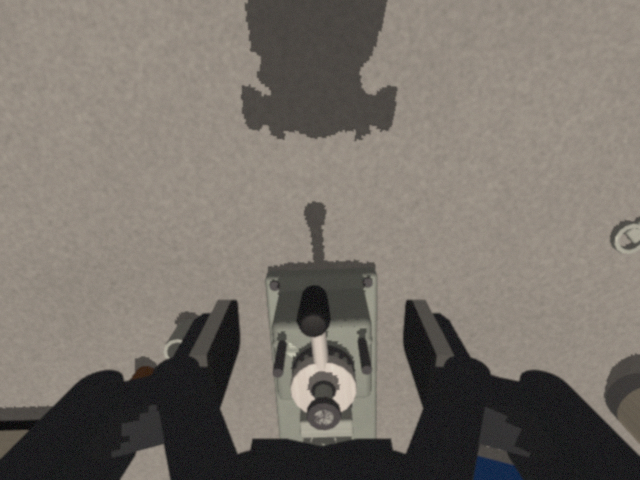

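The fitting looks held between both jaws. One closer look from above the jaws to confirm there is no gap.

```bash
python3 - <<'E'
from h import *
bot.move_ptp([648,60,240],[np.pi,0,V+np.pi/2]); bot.dwell(.3); st()
im=imaging.capture('wrist'); cv2.imwrite('pics/w8.png',im); m=cam('wrist')
print(proj(m,[648,60,97]))
u,v=proj(m,[648,60,80]).astype(int)
cv2.imwrite('pics/w8c.png',cv2.resize(im[max(0,v-70):v+70,u-90:u+90],None,fx=4.2,fy=4.2,interpolation=cv2.INTER_CUBIC))
E
```

```text
t23.01 q3.782 r89.4 z240.3 yaw-th1.562 Fr0.0 Ft0.3 Fz0.5 op0.747 Mz-0.03
[321.29681975 214.02886662]
```

View pics/w8c.png

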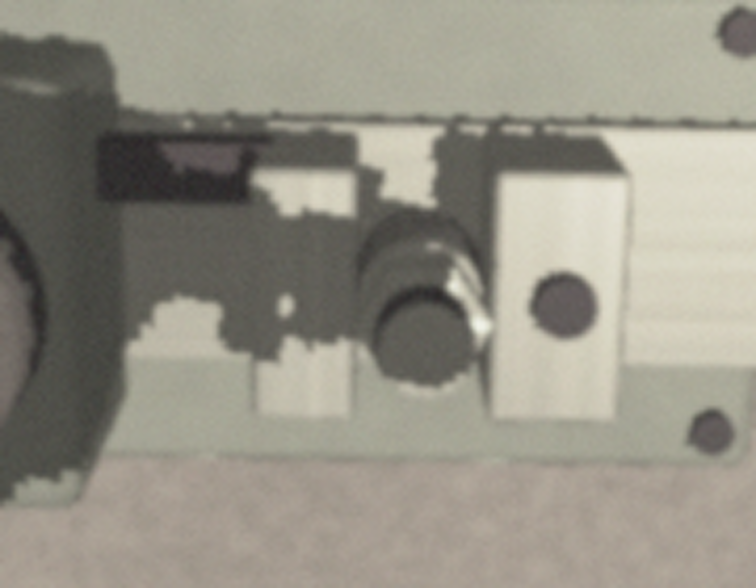

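The jaw gap measures about 27 mm (357 to 492 px, against 128 px for the 26 mm fixed block). The 26 mm sleeve therefore touches both jaws, and the fitting stands upright.

```bash
python3 - <<'E'
from h import *
bot.sign_off()
E
```

```text
the job is handed in; nothing more can be done
```

The fitting is clamped, and the job was handed in at about 23 s with the gripper clear of everything. I gripped only the knob, lifted the lever 10 mm and swung it back from about 1.23 to 0.19 rad. I then let it drop, turned it clockwise to about 0.68 rad, let go and moved away.

- **Seating:** after the drop the hub's pixel profile in the side view matched the starting picture, so the lever is fully in the serrations. The jaw looked unchanged after the swing back.
- **Jaw gap:** from above, the gap measures about 27 mm for the 26 mm sleeve. That fits the sleeve touching both jaws within the accuracy of the picture. The fitting stands upright.
- **Grip force:** this check is less certain. The last sideways force at the knob was about 8.8 N. The gripper also put about 0.36 N m of twist on the knob, which could add up to 4 N. The clamping force before I let go was therefore about 17 to 36 N, below the 50 N crush limit, and should have settled to about 20 N at most.
- **Other things:** I touched nothing else, and nothing else had moved in the pictures I looked at.

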